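# Hold a sample slide flush on the tilted stage

## Robot

A 7-joint arm with a two-finger parallel gripper is mounted at the origin on a cart in front of the work surface, level with it; the furniture and walls round the work are solid. World frame = base frame: x ahead of the robot, y to its left, z up, the work surface at z = 0. Lengths are in mm, angles in degrees, forces in N, time in s.
With the tool pointing down it reaches from about 400 to 875 mm from the base axis. Payload 6.5 kg.
Tool frame: the origin (TCP) lies on the centre line of the jaws, within the pads' length; the fingertips stand 25 mm ahead of it and the grasp point (between the pads) lies 6 mm ahead of it; x points along the fingers, z is the direction in which the jaws open and shut, and the axes are right-handed (so a half turn about x gives the same grasp; the last joint's range is limited). The gripper opens to 85 mm and grips with 20 to 120 N. Pads are 22 mm wide; open, the fingers measure 114 mm over their backs; the gripper's body (76 mm by 85 mm) begins 54 mm behind the grasp point. The pads swing forward as they close: fully open they stand 13 mm farther back than shut.
Start: joints at [-66.933, 30.733, -0.252, 88.115, 0.149, 61.152, -4.079], TCP at [293.674, 579.867, 256.29] pointing down, gripper open.
Joint ranges: [-154.64, 154.64], [-21.42, 123.67], [-72.66, 72.17], [13.99, 137.28], [-74.86, 254.86], [10.95, 109.41], [-158.01, 158.01]. Speed limits (degrees/s): [136.94, 136.94, 180, 180, 180, 180, 180].

## Interface

Orientations are given as a 3x3 rotation matrix whose columns are the frame's x, y, z axes.
In Python, from plant import robot, ik, imaging, ticket, readout gives the robot as it stands. The module is installed in compiled form; this text tells all that it offers. Calls block until the motion is done:
- robot.reach(position, orientation): joint-space move of the TCP to a pose.
- robot.servo_line(position, rotation=None, speed=150): straight line of the TCP; rotation=None keeps the orientation; speed is the mean speed in mm/s.
- robot.move_joints(angles): joint-space move.
- robot.let_go() and robot.close_gripper(force=None): open the fingers fully, or close them until they stop; force is the grip in N (None keeps the last).
- robot.pause(seconds).
- ik(position, orientation): joint angles nearest the present ones, or None.
- imaging.capture(name): name is "side" or "top" or "wrist"; returns (picture, depth): 384x512x3 uint8, red, green, blue; 384x512 float32, mm along the optical axis (not along the pixel's ray), 0 where there is no reading.
- imaging.get_calibration(name): a dict with "vfov" (degrees; the focal length in pixels is half the picture's height over the tangent of half this angle, whatever the lens; pixels are square), "cx", "cy" (the principal point, pixels), "R" (3x3) and "t" (3): a world point X has camera coordinates R X + t; the wrist camera has in their place "mount" (4x4, takes a point from camera to tool coordinates, whose origin is the TCP and whose axes are the tool frame's). Camera axes: x right, y down, z forward; pixel columns grow to the right and rows downward; lengths in mm; the calibration is good to about 2 mm. A picture is of the moment at which its call begins: read the wrist's pose just before it. get_calibration takes no time and is no camera call.
A pose or a line that the arm cannot do raises robot.Unreachable and nothing moves.
- ticket.close_job(): hands the job in, once; it reports no verdict.
Readings, each from a call of its own:
- readout.get_time_s(): time.
- readout.get_joint_pos(): joint angles.
- readout.get_joint_vel(): joint speeds.
- readout.get_effort(): joint torques, N m.
- readout.get_ee_pos(): TCP position.
- readout.get_tcp_rot(): TCP orientation.
- readout.get_ft_force(): force on the tool from outside, world axes, zero at the start.
- readout.get_moment(): the same for the moment, N m.
- readout.get_gripper_width(): finger opening in mm.
Only numpy, scipy, OpenCV 4.12 (cv2) and the standard library are available. Lean on these libraries where they do the work, as an engineer would, in place of code of your own. Each camera call takes 0.05 s, during which the arm holds its last target. There are 200 camera calls.

## Task

Take the sample slide out of the steel tray by its upright black grip, tilt it to the slope of the blue stage plate, and lay its glass side flat and square in the white outline there. Press gently until the sprung plate has given roughly 5 mm, about half its travel and never to its stop, and finish still gripping the slide and holding it pressed there. Leave everything else on the bench where it is.

Things in the scene. Friction and masses are not known exactly. Their poses are not given: they have to be found in the camera images.
- slide_grip (a point): middle of the black upright grip of the loose slide carrier (about 100 g), 34 mm above its glass underside. The grip is 42 mm long along x and 14 mm thick along y (fingers close along y); it rises from 8 to 48 mm above the underside, on a yellow plate 50 (x) x 76 (y) x 8 mm with the glass level in its underside. z points away from the glass, up at the start. Either way round (half turn about z) is right
- slide_carrier: the same carrier; origin at the centre of its glass underside, same axes as the point slide_grip
- tool_tray: fixed shallow steel tray 131 (x) x 242 (y) x 16 mm, in which the carrier lies glass down on the 2 mm thick floor; origin at the centre of its underside
- stage_face (a point): centre of the upper face of the blue sprung plate, 84 (x) x 94 (y) mm, with a white outline 58 x 84 mm for the carrier. z is the face normal, y is level, x points up the slope. The face leans toward the robot's side, 0.15 to 0.45 rad from level, locked, different each time; its centre is 82 to 85 mm above the bench. Side cheeks stay below the face; the grey foot, 120 x 120 mm, is fixed
- stage_plate (a joint): how far the sprung stage plate has been pressed in along its normal (m): 0 untouched, stop at 0.010; it starts to give at about 2 N and takes about 1.2 N more for each mm (about 8 N at 5 mm)
- tilt_stage: the whole tilting stage, fixed to the bench: grey foot 120 x 120 x 16 mm with two aluminium side cheeks up to 70 mm high, carrying the blue sprung plate; origin at the centre of the foot's underside
- beaker: bystander: glass beaker 53 x 69 mm high, origin at the underside centre
- amber_bottle: bystander: small amber bottle 46 x 102 mm high, origin at the underside centre
- cuvette_box: bystander: blue box 56 x 84 x 25 mm, origin at the underside centre
- marker_pen: bystander: marker pen with blue cap 135 mm long, lying on the bench, origin at the underside centre
- masking_tape: bystander: roll of tape 104 mm across, 25 mm high, lying flat, origin at the underside centre
Mind the look-alikes: they are no part of the job. Of the things like the slide_carrier, leave any that is brown or red; of the rest the larger one is meant.

How it is judged (in metres and radians):
On the way:
1. the slide is held by the fingers, clear above the tray (z of slide_carrier in the frame of tool_tray above 0.03 m and contact force between the fingers and slide_carrier above 0.5 N), for 0.2 s.
At the end, for the whole second after the job is handed in: slide carrier gripped (over 1 N) and at rest, glass on the sloped plate (over 2 N): parallel within 0.06 rad, centred within 8 mm in x and y, square within 0.14 rad; plate pressed in 2.5 to 8.5 mm; carrier out of the tray (angle between the z axis of slide_grip and the z axis of stage_face, either way round below 0.06 rad and angle between the x axis of slide_grip and the x axis of stage_face, either way round below 0.14 rad and z of slide_grip in the frame of stage_face between 0.031 and 0.037 m and x of slide_grip in the frame of stage_face between -0.008 and 0.008 m and y of slide_grip in the frame of stage_face between -0.008 and 0.008 m and value of joint stage_plate between 0.0025 and 0.0085 m and contact force between the fingers and slide_carrier above 1 N and contact force between slide_carrier and tilt_stage above 2 N and contact force between slide_carrier and tool_tray below 0.05 N and linear speed of slide_carrier below 0.02 m/s); the arm keeps its last pose, push and grip.
It fails at once if the sprung plate is driven against its stop (value of joint stage_plate above 0.0096 m).
It fails at once if the slide is pressed on the stage with more than 30 N (contact force between slide_carrier and tilt_stage above 30 N).
It fails at once if a bystander is moved by more than 20 mm (distance of any of beaker, amber_bottle, cuvette_box, marker_pen, masking_tape from where it was at the start of the episode above 0.02 m).
It also fails if it takes over 38 s, if anything falls off the work surface, if the arm or the gripper's body presses on something with over 40 N, if the wrist force passes 120 N, or if a joint passes its speed limit or range.

## Working session

There is one attempt and no reset: what is moved stays moved. The work goes in short steps, each a Python script; the robot and the scene stay as the last script left them, time stands still between calls to the robot, and variables do not carry over. Pictures are saved under pics/ and viewed, about 8 in all and at most 12, crops included, and the job is handed in when it is done.

```bash
mkdir -p pics; cat > h.py <<'E'
import numpy as np, cv2
from plant import robot, ik, imaging, ticket, readout
def cal(n):
    c=imaging.get_calibration(n)
    f=192/np.tan(np.radians(c["vfov"])/2)
    if "R" in c: R=np.array(c["R"]).T; t=-R@np.array(c["t"])
    else:
        M=np.array(c["mount"]); Rt=np.array(readout.get_tcp_rot()); p=np.array(readout.get_ee_pos())
        R=Rt@M[:3,:3]; t=Rt@M[:3,3]+p
    return f,c["cx"],c["cy"],R,t
def shot(n):
    c=cal(n); p,d=imaging.capture(n)
    f,cx,cy,R,t=c; v,u=np.mgrid[:384,:512]
    P=np.stack([(u-cx)/f*d,(v-cy)/f*d,d],-1)@R.T+t
    P[d==0]=np.nan
    return p,P
def save(n,p,s=1.5,box=None):
    if box: x0,y0,x1,y1=box; p=p[y0:y1,x0:x1]
    cv2.imwrite(f"pics/{n}.png",cv2.resize(p[:,:,::-1],None,fx=s,fy=s,interpolation=cv2.INTER_CUBIC))
E
python3 - <<'E'
from h import *
for n in("top","side"):
    p,P=shot(n); save(n,p); np.savez(n,p=p,P=P); print(cal(n)[3:],imaging.get_calibration(n).keys())
E
```

```text
(array([[ 0.00691134, -0.98602618,  0.16644699],
       [-0.99988113, -0.00910849, -0.01244053],
       [ 0.01378276, -0.16634123, -0.98597192]]), array([ 326.29714167,  164.33411049, 1456.67458045])) dict_keys(['vfov', 'cx', 'cy', 'R', 't'])
(array([[ 9.92056238e-01, -7.26829673e-02,  1.02672324e-01],
       [-1.25794657e-01, -5.70910655e-01,  8.11317896e-01],
       [-3.52268546e-04, -8.17788610e-01, -5.75518605e-01]]), array([ 432.94233001, -760.55984421,  752.59818022])) dict_keys(['vfov', 'cx', 'cy', 'R', 't'])
```

View pics/top.png

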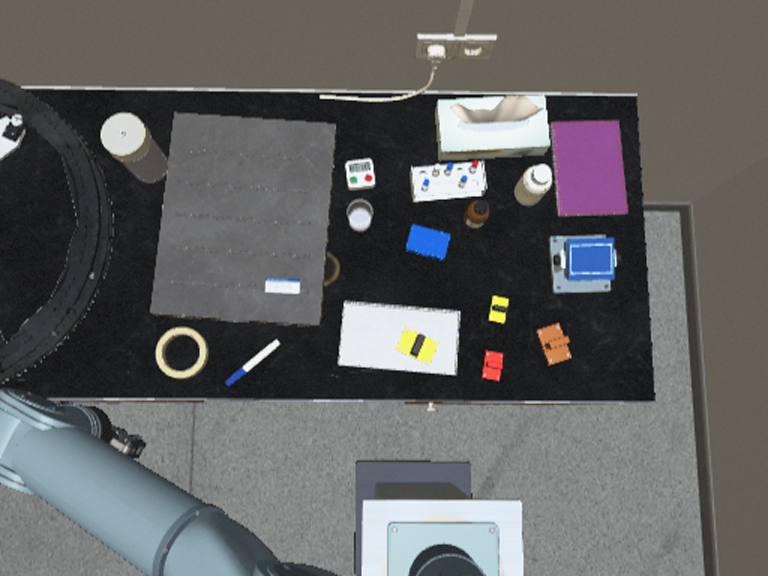

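View pics/side.png

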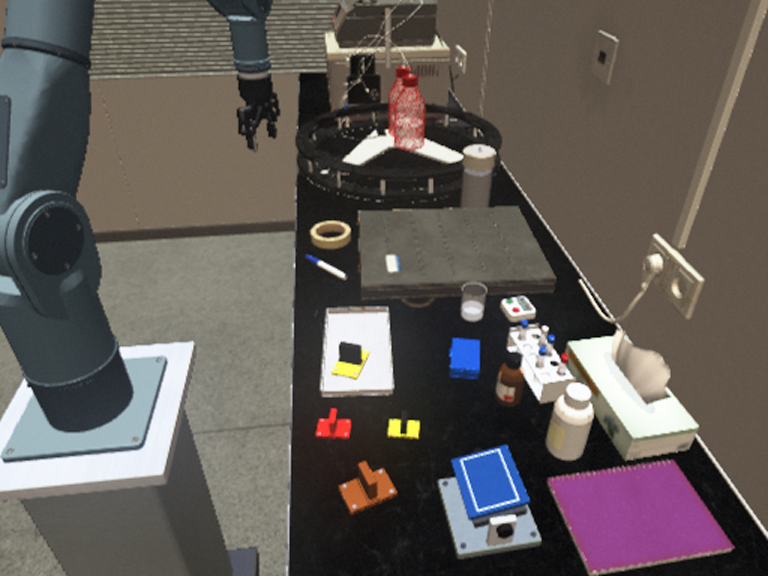

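Candidates in top.png: yellow in the tray (417,345), small yellow (498,309), red (493,365), brown (553,344). The tray one is the larger yellow, so it's the one meant. Next I measure it and crop to confirm.

```bash
python3 - <<'E'
from h import *
for n in("top","side"):
    z=np.load(n+".npz"); p,P=z['p'],z['P']; hsv=cv2.cvtColor(p,cv2.COLOR_RGB2HSV)
    H,S,V=[hsv[...,i].astype(int) for i in range(3)]
    def comp(m,name,amin):
        k,l,st,c=cv2.connectedComponentsWithStats(m.astype(np.uint8))
        for i in range(1,k):
            if st[i,4]>amin:
                Q=P[l==i]; Q=Q[~np.isnan(Q).any(1)]
                print(n,name,st[i],"med",np.median(Q,0).round(1),"lo",np.percentile(Q,3,0).round(),"hi",np.percentile(Q,97,0).round())
                if name=="blue" and np.median(Q[:,2])>60 :
                    Q=Q[Q[:,2]>50]
                    for _ in range(3):
                        m0=Q.mean(0); u,s,vt=np.linalg.svd(Q-m0,full_matrices=False); nn=vt[2]*np.sign(vt[2,2]); r=(Q-m0)@nn; Q=Q[abs(r)<max(3,2*r.std())]
                    r=cv2.minAreaRect(Q[:,:2].astype(np.float32)); print("plane n",nn.round(3),"tilt",np.arccos(nn[2]).round(3),"az",np.degrees(np.arctan2(nn[1],nn[0])).round(1),"mean",m0.round(1),"res",((Q-m0)@nn).std(),"rect",r)
                if name=="yellow":
                    print(cv2.minAreaRect(Q[:,:2].astype(np.float32)))
    comp((H>20)&(H<34)&(S>150)&(V>100),"yellow",40)
    comp((H>100)&(H<125)&(S>120)&(V>60),"blue",300)
z=np.load("top.npz"); a=z['p'][190:270,210:400]
z=np.load("side.npz"); b=z['p'][195:345,205:365]
save("crop",np.hstack([cv2.resize(a,None,fx=2,fy=2),cv2.resize(b,(171,160))]),1.4)
T=np.load("top.npz")['P'];
for q in [(233,221),(233,235),(278,229),(279,224),(280,233),(240,205)]: print(q,T[q[1],q[0]].round(1))
E
```

```text
top yellow [326 197  13  19 132] med [ 528.9 -120.8    5.9] lo [ 508. -138.   -1.] hi [ 559. -104.   13.]
((533.595947265625, -122.4230728149414), (34.32685852050781, 55.73914337158203), 78.85767364501953)
top yellow [280 225  10  11  47] med [456.   26.   10.5] lo [442.  14.   6.] hi [468.  42.  46.]
((453.4183654785156, 27.479719161987305), (27.29169464111328, 28.134227752685547), 65.75028228759766)
top blue [270 149  31  25 530] med [670.9  26.7  25.6] lo [640. -14.  -1.] hi [706.  67.  31.]
top blue [378 158  32  29 758] med [ 625.6 -292.1   85.7] lo [ 586. -339.   75.] hi [ 665. -248.   95.]
plane n [-0.201 -0.009  0.98 ] tilt 0.202 az -177.4 mean [ 625.2 -292.    86. ] res 2.218060357176205 rect ((624.5606689453125, -293.12652587890625), (80.95093536376953, 95.7611083984375), 1.6504985094070435)
side yellow [222 234  23  18 150] med [449.7  28.9  11. ] lo [425.   8.   8.] hi [483.  62.  15.]
((455.0326843261719, 43.946495056152344), (69.91859436035156, 46.23796463012695), 64.5433349609375)
side yellow [258 279  22  14 207] med [ 531.2 -125.5    6.2] lo [ 506. -140.   -0.] hi [ 
[... 325 characters left out ...]
ne n [-0.2   -0.017  0.98 ] tilt 0.202 az -175.0 mean [ 626.1 -298.6   85. ] res 1.1990090672741482 rect ((625.4810791015625, -294.0163879394531), (81.93055725097656, 95.30734252929688), 2.7454495429992676)
side blue [309 301  35  38 836] med [ 624.4 -296.1   85.1] lo [ 601. -330.   80.] hi [ 648. -258.   90.]
plane n [-0.201 -0.008  0.979] tilt 0.203 az -177.6 mean [ 624.6 -295.4   85.1] res 1.1409685861531704 rect ((624.549560546875, -293.7527770996094), (51.09445571899414, 77.68855285644531), 2.9218480587005615)
(233, 221) [483.6 187.4   3.1]
(233, 235) [440.1 186.8   3.8]
(278, 229) [455.6  51.2  48.9]
(279, 224) [nan nan nan]
(280, 233) [446.9  41.9   9.6]
(240, 205) [533.5 166.1   6.1]
```

View pics/crop.png

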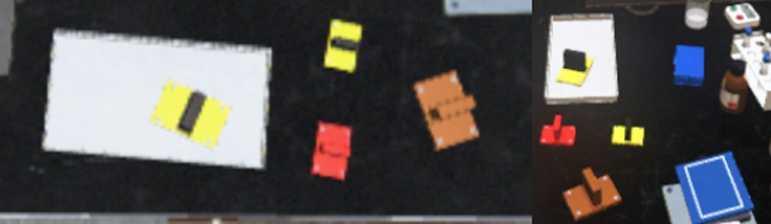

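The crop confirms it: the large yellow carrier with a black grip lies in the tray, its grip running roughly along +x (about -20 to -25° yaw). The smaller yellow, red and brown ones are decoys. The stage tilts 0.202 rad toward the robot, centre ≈ (624.5, -293.5, 85). Moving to hover.

```bash
cat >> h.py <<'E'
def toolR(yaw,tilt=0,flip=1):
    # object frame: z normal leaning to -x side, x up slope
    c,s=np.cos(yaw),np.sin(yaw)
    xo=np.array([c*np.cos(tilt),s*np.cos(tilt),np.sin(tilt)]); yo=np.array([-s,c,0]); zo=np.cross(xo,yo)
    tz=flip*yo; tx=-zo
    return np.column_stack([tx,np.cross(tz,tx),tz])
E
python3 - <<'E'
from h import *
print(np.array(readout.get_tcp_rot()).round(2), readout.get_time_s())
for fl in(1,-1):
    for a in (([455,44,220],-.42,0),([624.5,-293.5,180],.04,.2)):
        q=ik(a[0],toolR(a[1],a[2],fl)); print(fl, None if q is None else np.round(q,1))
fl=min((1,-1),key=lambda f: abs(ik([455,44,220],toolR(-.42,0,f))[6])); print(fl)
robot.reach([455,44,220],toolR(-.42,0,fl))
p,P=shot("wrist"); save("w1",p); np.savez("w1",p=p,P=P)
print(readout.get_time_s(),readout.get_ee_pos())
hsv=cv2.cvtColor(p,cv2.COLOR_RGB2HSV).astype(int); H,S,V=hsv[...,0],hsv[...,1],hsv[...,2]
ok=np.linalg.norm(P[...,:2]-[455,44],axis=-1)<70
m=ok&(H>20)&(H<34)&(S>120)&(V>80)
Q=P[m]; print("yel",len(Q),np.median(Q,0),cv2.minAreaRect(Q[abs(Q[:,2]-10)<5][:,:2].astype(np.float32)))
m=ok&(V<70)&(P[...,2]>35)&(P[...,2]<65); Q=P[m]; print("grip",len(Q),np.median(Q,0),cv2.minAreaRect(Q[Q[:,2]>44][:,:2].astype(np.float32)))
E
```

```text
[[-0.   -0.89  0.45]
 [-0.    0.45  0.89]
 [-1.   -0.   -0.  ]] 0.1
1 [-24.1  15.   15.1 119.   -5.3  46.6  60.1]
1 [ 12.2  35.5  16.5  94.9 -22.1  42.5 132.5]
-1 [ -48.3   18.7   44.7  120.2  -17.8   47.7 -107. ]
-1 [-10.   45.8  52.6  96.3 -53.6  54.  -24.4]
1
2.1667 [455.26378294  44.98212267 220.03463211]
yel 2598 [455.81619749  52.43297942   9.19327682] ((457.19854736328125, 49.88966751098633), (75.05795288085938, 49.78128433227539), 65.78604125976562)
grip 366 [461.83776306  47.33309795  48.72070528] ((456.5455017089844, 49.63255310058594), (13.124797821044922, 40.76197814941406), 66.49151611328125)
```

View pics/w1.png

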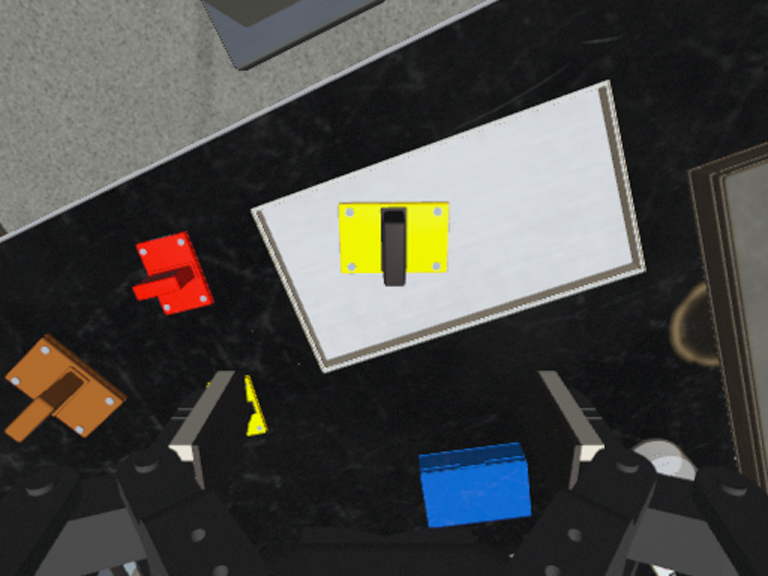

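The wrist view shows the carrier centred at (393,240), jaws square with the grip. Two estimates agree: (457, 49.8), yaw -24°, sizes 75×50 and 41×13. Grasping.

```bash
python3 - <<'E'
from h import *
R=toolR(-.418)
x,y=456.8,49.8
robot.servo_line([x,y,80],R,speed=150)
robot.servo_line([x,y,42],R,speed=60)
robot.close_gripper(force=50)
print(readout.get_gripper_width(),readout.get_ee_pos(),readout.get_ft_force())
robot.servo_line([x,y,200],R,speed=120)
robot.pause(.2)
print(readout.get_gripper_width(),readout.get_ee_pos(),readout.get_ft_force(),readout.get_time_s())
# hover above stage, check
c=np.array([624.5,-293.5,85.]); Rs=toolR(.044,.202); n=-Rs[:,0]
robot.reach(c+n*(34+6+70),Rs)
robot.pause(.2)
print(readout.get_ee_pos(),c+n*110,readout.get_ft_force(),readout.get_time_s(),readout.get_joint_pos())
p,P=shot("wrist"); save("w2",p); np.savez("w2",p=p,P=P,R=readout.get_tcp_rot(),t=readout.get_ee_pos())
p,P=shot("side"); save("s2",p,4,(270,210,400,350)); np.savez("s2",p=p,P=P)
E
```

```text
13.314723023521989 [457.03088364  49.83457803  42.19971271] [-0.51283806  0.50218546  3.78969927]
13.486629594776733 [456.52290964  49.73160834 199.5659116 ] [-0.43947072  0.1279834  -0.46633576] 6.35
[ 602.94373363 -293.00001291  192.88257865] [ 602.45216235 -294.47073138  192.76340072] [-0.33523301  0.00393994 -1.47630803] 7.95 [ 16.94600176  32.2357189   10.54564109  97.30942986 -16.703034
  41.77529453 129.63267698]
```

View pics/w2.png

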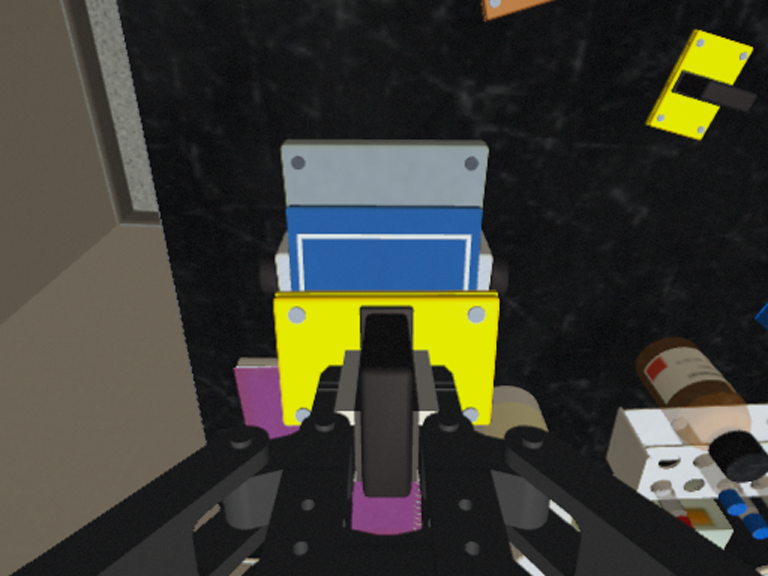

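View pics/s2.png

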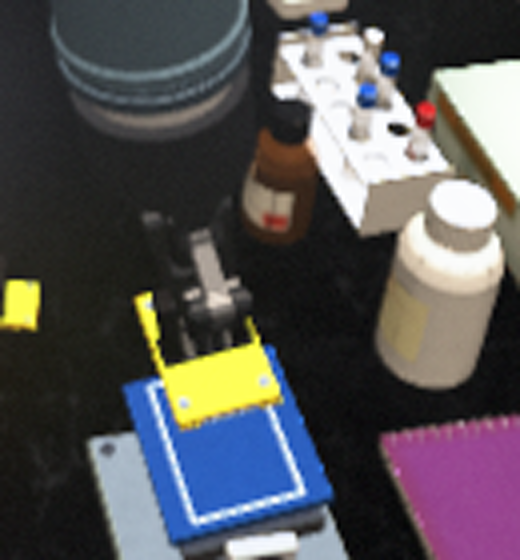

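Wrist view: carrier front edge at row 292 (275–498) and the stage's lower edge and outline at rows 207 and 237; all look parallel. Now I measure the relative pose from this one picture.

```bash
python3 - <<'E'
from h import *
z=np.load("w2.npz"); p,P,R,t=z['p'],z['P'],z['R'],z['t']
L=(P-t)@R   # tool coords: x ahead, z jaws
hsv=cv2.cvtColor(p,cv2.COLOR_RGB2HSV).astype(int); H,S,V=hsv[...,0],hsv[...,1],hsv[...,2]
v,u=np.mgrid[:384,:512]
def fit(Q):
    for _ in range(4):
        m=Q.mean(0); n=np.linalg.svd(Q-m,full_matrices=False)[2][2]; r=(Q-m)@n; Q=Q[abs(r)<max(1.0,2*r.std())]
    return m,n*np.sign(n[0])*-1,r.std(),Q
box=(u>180)&(u<335)&(v>130)&(v<290)
out={}
for nm,m in (("yel",box&(H>20)&(H<34)&(S>120)),("blue",box&(H>100)&(H<125)&(S>110)&(v<193))):
    Q=L[m]; Q=Q[~np.isnan(Q).any(1)]; c,n,s,Q=fit(Q)
    yz=Q[:,1:]; print(nm,len(Q),"mean",c.round(1),"n(tool)",n.round(4),"std",s.round(2),"y",np.percentile(yz[:,0],[0.5,99.5]).round(1),"z",np.percentile(yz[:,1],[.5,99.5]).round(1), "n world",(R@n).round(4))
    # edge rows per column: first row
    rows=[]
    mm=m&~np.isnan(L[...,0])
    for col in range(200,312,4):
        rr=np.where(mm[:,col])[0]
        if len(rr): rows.append(L[rr[0],col])
    rows=np.array(rows); k=np.polyfit(rows[:,2],rows[:,1],1); print(" front edge y=%.1f at z=0, slope %.4f, x %.1f"%(k[1],k[0],np.median(rows[:,0])))
E
```

```text
yel 6347 mean [33.3  8.6  1. ] n(tool) [-9.999e-01  1.640e-02 -4.000e-04] std 0.9 y [-19.3  24.3] z [-36.8  38.1] n world [-0.2166 -0.0106  0.9762]
 front edge y=24.1 at z=0, slope 0.0064, x 39.3
blue 5611 mean [111.5  19.9  -0.8] n(tool) [-1.      0.0015  0.001 ] std 0.53 y [-0.9 40. ] z [-46.7  45.4] n world [-0.2021 -0.0085  0.9793]
 front edge y=39.9 at z=0, slope -0.0037, x 112.4
```

```bash
python3 - <<'E'
from h import *
R=np.array(readout.get_tcp_rot()); t=np.array(readout.get_ee_pos()); Rs=toolR(.044,.202); n=-Rs[:,0]
print("rot err",np.round(Rs.T@R,4)[0])
g=t+R@np.array([0,-1.3,-1.3])
robot.servo_line(g-n*60,Rs,speed=60); robot.pause(.3)
f0=np.array(readout.get_ft_force()); print("base",f0.round(2),"err",((np.array(readout.get_ee_pos())-(g-n*60))@Rs).round(2))
d=60
while d<82:
    d+=1.0
    robot.servo_line(g-n*d,Rs,speed=10); robot.pause(.1)
    F=(np.array(readout.get_ft_force())-f0)@Rs; e=(np.array(readout.get_ee_pos())-g)@Rs
    print(d,"F(tool)",F.round(2),"pos",e.round(2))
    if -F[0]>7: break
print(readout.get_time_s(),readout.get_gripper_width())
E
```

```text
rot err [ 1.e+00  1.e-04 -4.e-04]
base [-0.11  1.11 -1.71] err [-0.23 -0.13 -0.08]
61.0 F(tool) [-0.51 -0.25 -1.55] pos [ 6.103e+01  3.000e-02 -1.000e-02]
62.0 F(tool) [-0.43 -0.17 -1.61] pos [ 6.203e+01  4.000e-02 -0.000e+00]
63.0 F(tool) [-1.64 -0.32 -1.23] pos [6.301e+01 1.000e-02 3.000e-02]
64.0 F(tool) [-0.97 -0.88 -1.61] pos [ 6.401e+01 -1.000e-02  1.000e-02]
65.0 F(tool) [-0.94 -0.38 -1.82] pos [ 6.502e+01  1.000e-02 -2.000e-02]
66.0 F(tool) [-0.94 -1.31 -0.83] pos [ 6.601e+01  2.000e-02 -2.000e-02]
67.0 F(tool) [-0.28 -0.5  -1.03] pos [ 6.702e+01 -0.000e+00  2.000e-02]
68.0 F(tool) [-0.19 -0.01 -1.68] pos [ 6.802e+01 -2.000e-02  5.000e-02]
69.0 F(tool) [-1.11 -0.47 -0.83] pos [ 6.901e+01  4.000e-02 -2.000e-02]
70.0 F(tool) [-0.36 -0.42 -1.  ] pos [ 7.001e+01  2.000e-02 -1.000e-02]
71.0 F(tool) [-2.69  0.32 -1.08] pos [70.81 -0.13 -0.12]
72.0 F(tool) [-3.42 -0.07 -1.01] pos [71.87 -0.15 -0.08]
73.0 F(tool) [-4.96 -0.48 -2.12] pos [72.88 -0.14 -0.1 ]
74.0 F(tool) [-7.13  0.22 -0.77] pos [73.86 -0.14 -0.14]
14.4 13.18448269992588
```

Contact is near 70.5 mm and the force rises about 1.2–2 N/mm. I press another 1.3 mm and check.

```bash
python3 - <<'E'
from h import *
Rs=toolR(.044,.202); n=-Rs[:,0]
t=np.array(readout.get_ee_pos()); f1=[np.array(readout.get_ft_force())]
robot.servo_line(t-n*1.4+0,Rs,speed=8); robot.pause(.4)
f0=np.array([-0.11,1.11,-1.71])
F=[]
for _ in range(8): F.append((np.array(readout.get_ft_force())-f0)@Rs); robot.pause(.05)
print(np.mean(F,0).round(2),np.std(F,0).round(2),(np.array(readout.get_ee_pos())-t)@Rs,readout.get_gripper_width(),readout.get_time_s())
Rt,tt=np.array(readout.get_tcp_rot()),np.array(readout.get_ee_pos())
p,P=shot("wrist"); save("w3",p); L=(P-tt)@Rt
hsv=cv2.cvtColor(p,cv2.COLOR_RGB2HSV).astype(int); H,S,V=hsv[...,0],hsv[...,1],hsv[...,2]
v,u=np.mgrid[:384,:512]; box=(u>150)&(u<360)&(v>80)&(v<290)
for nm,m in (("yel",box&(H>20)&(H<34)&(S>120)),("blue",box&(H>100)&(H<125)&(S>110))):
    Q=L[m]; Q=Q[~np.isnan(Q).any(1)]; Q=Q[(abs(Q[:,2])<60)&(abs(Q[:,1])<60)&(Q[:,0]<60)]
    if nm=="yel": Q=Q[Q[:,0]<36]
    m0=Q.mean(0); nn=np.linalg.svd(Q-m0,full_matrices=False)[2][2]
    print(nm,len(Q),m0.round(1),(-nn*np.sign(nn[0])).round(4),"y",np.percentile(Q[:,1],[.5,99.5]).round(1),"z",np.percentile(Q[:,2],[.5,99.5]).round(1))
s,_=shot("side"); save("s3",s,4,(270,240,400,350))
E
```

```text
[-8.15  0.56 -0.64] [0.49 0.36 0.64] [ 1.20220988 -0.04297782  0.00498888] 13.386971728657825 15.5083
yel 6755 [32.7  7.7  0.5] [-1.      0.0058 -0.0033] y [-24.   24.4] z [-37.   37.6]
blue 7125 [41.  24.7  2.2] [-9.999e-01  1.350e-02  6.000e-04] y [-34.5  41.7] z [-45.4  47.5]
```

View pics/w3.png

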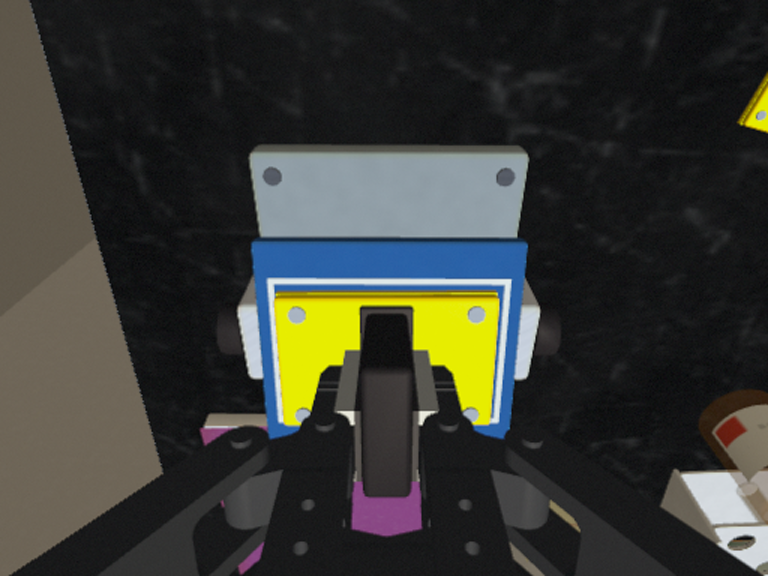

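View pics/s3.png

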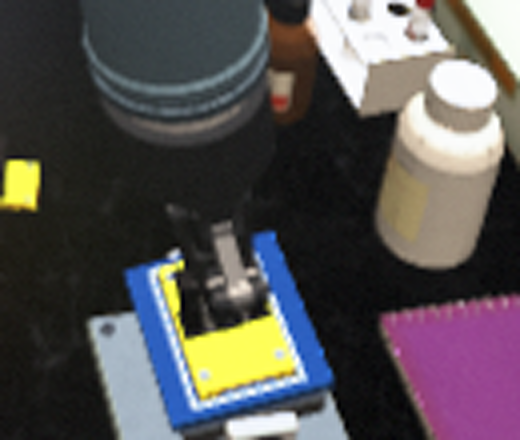

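The wrist view shows the carrier (275–498, row 292) inside the white outline (268–510), square and flat. The force is about 8 N and the travel since contact about 4.5 mm. Handing in.

```bash
python3 - <<'E'
from h import *
ticket.close_job(); print(readout.get_time_s())
E
```

```text
the job is handed in; nothing more can be done
the job is handed in; nothing more can be done
```

The slide is on the blue stage, still gripped and held pressed, and I handed the job in after about 15.6 s. `ticket.close_job()` gave no verdict.

I took the larger yellow carrier out of the tray by its black grip, with a 50 N grip. I tilted it to the measured slope of 0.202 rad, shifted it 1.3 mm along each face axis from a close-up measurement, and pressed it down in 1 mm steps.

My last checks before handing in:
- **Position:** the carrier is within about 1 mm of the face centre in x and y.
- **Flatness and squareness:** carrier and face are parallel within about 0.01 rad, and the carrier looks square inside the white outline.
- **Press:** the force along the normal is about 8 N, or about 7.4 N after allowing for the no-contact reading. Travel since contact is about 4.5 mm, well short of the stop.
- **Grip:** the finger opening is 13.4 mm on the grip, so the slide is still held.
- **Bystanders:** I only looked at the ones near the stage in the last pictures, and those seem untouched. I did not measure any of them again.

One check disagreed: before contact, the carrier's plane read about 0.015 rad off the stage. It came out at about 0.008 rad once pressed.

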